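# Recover the check weight from the tipping drip tray

## Robot

A 6-joint arm with a two-finger parallel gripper is mounted at the origin on the work surface. World frame = base frame: x ahead of the robot, y to its left, z up, the work surface at z = 0. Lengths are in m, angles in rad, forces in N, time in s.
With the tool pointing down it reaches from about 0.3 to 0.875 m from the base axis. Payload 6.4 kg.
Tool frame: the origin (TCP) lies at the very end of the fingers, on their centre line; the grasp point (between the pads) lies ctrl.pinch_z behind it (ctrl.pinch_z is the distance from the TCP to the grasp point, in m); y points along the fingers, z is the direction in which the jaws open and shut, and the axes are right-handed (so a half turn about y gives the same grasp; the last joint's range is limited). The gripper opens to 85 mm and grips with 20 to 120 N. Pads are 22 mm wide; open, the fingers measure 114 mm over their backs; the gripper's body (76 mm by 85 mm) begins 54 mm behind the grasp point. The pads swing forward as they close: fully open they stand 13 mm farther back than shut.
Start: joints at [1.115, 0.181, 1.607, -0, 1.354, -0.206], TCP at [0.142, 0.557, 0.231] pointing down, gripper open.
Joint ranges: [-2.99, 2.99], [-0.89, 2.07], [0.3, 2.58], [-1.14, 4.28], [0, 2.63], [-3.12, 3.12]. Speed limits (rad/s): [2.57, 2.57, 3.01, 3.14, 3.14, 3.14].

## Interface

Orientations are given as a unit quaternion [w, x, y, z].
In Python, from bench import ctrl gives the robot as it stands.
- The arm moves only by the shell command python3 -m pendant 'ROWS'. ROWS is JSON, one flat list of numbers, 7 for each row, row after row: the shift along the world's x, y, z in m, then the turn, a rotation vector about the world's x, y, z in degrees, then the finger opening in m, from 0 to 0.0854. In form: [tx, ty, tz, rx, ry, rz, hand, tx, ty, tz, rx, ry, rz, hand, ...]. A call has 1 to 12 rows; each row shifts and turns the commanded pose from where the row before left it; what a row does not reach is not made up. A row lasts 1/8 s, in which the tool goes at most 62.5 mm and 10.7 degrees, less where a joint would pass 70% of its speed; a pose out of reach is approached as far as the arm can. A call with a gripper value outside its range is refused whole. The fingers move at their own pace and stop on an object; the grip force is fixed at half the most. Time passes only in rows, so rows that do not move let the fingers close. It gives the time, the measured TCP pose, the force and the opening at its end, in the units of the state.
- ctrl.get_obs(): the state, without advancing time (a new reading comes with each control period).
- ctrl.camera(name): name is "side" or "top" or "wrist"; returns the picture (400x640x3 uint8, red, green, blue); there is no depth.
- ctrl.camera_info(name): a dict with "fx", "fy", "cx", "cy" (pixels), "origin" and "rotation" of the camera in the world; the wrist camera has in their place "tool_from_camera" (4x4, takes a point from camera to tool coordinates, whose origin is the TCP and whose axes are the tool frame's). Camera axes: x right, y down, z forward; pixel columns grow to the right and rows downward; lengths in m; the calibration is good to about 2 mm. A picture is of the moment at which its call begins: read the wrist's pose just before it. camera_info takes no time and is no camera call.
- ctrl.hand_in(): hands the job in, once; it reports no verdict.
Trained networks look in the newest picture that a camera, given by its name, has taken for a name from the list of things; names that differ only in an ending like _2 or _b are one class to them, and where a whole thing is asked for, a point or a joint stands for the part that bears it (a point fixed in the world has none). Each returns a list of dicts, best first, with "score" (0 to 1); they miss things now and then, are a little off and sometimes report something else, mostly with a low value. They report only what shows in the picture. A call takes as long as a camera call. They do not tell look-alikes from the thing itself.
- ctrl.silhouettes(target, camera): "mask" (400x640 bool, what is visible of it) and "bbox" ([left, top, right, bottom] in pixels, round what is visible of it).
The state is a dict: "time_s": time; "q": joint angles; "dq": joint speeds; "joint_efforts": joint torques, N m; "eef_pos": TCP position; "eef_rot": TCP orientation; "wrist_force": force on the tool from outside, world axes, zero at the start; "torque": the same for the moment, N m; "opening": opening from 0.0 (shut) to 1.0 (fully open).
Only numpy, scipy, OpenCV 4.12 (cv2) and the standard library are available. Lean on these libraries where they do the work, as an engineer would, in place of code of your own. Each camera call takes 0.05 s, during which the arm holds its last target.

## Task

The flat steel check weight has slipped under the wire grid of the drip tray. Tip the tray up by its bar handle to about 30 degrees, so that the weight slides down into the open corner by the hinge, pick it out while the tray is still tipped, and set it down gently, flat and central on the pan of the bench scale. Then lower the tray fully again, let go of everything, and do not shift or knock over the loose bottles and the tub.

Things in the scene. Friction and masses are not known exactly. Their poses are not given: they have to be found in the camera images.
- weight: plain steel disc, the check weight, 60 mm diameter, 14 mm thick, 0.25 to 0.38 kg; it starts lying on the floor of the tray beneath the wire grid. Origin at the centre of its underside, z along its axis.
- tray (a joint): drip tray's angle (rad) about its hinge: 0 is level, fully lowered; grows as the handle end rises, stop at 0.75. Friction hinge, about 1.3 N m: the 0.55 kg tray stays where left at any angle. Raising takes about 10 N at the handle, lowering about 3 N. Tray and weight are wet and slippery (friction 0.17 to 0.27): at 0.5 rad and above the weight slides all the way into the corner.
- tray_hinge (a point): point on the hinge axis at mid width, 45 mm above the table. Turns with the tray: x runs from the hinge up the tray's diagonal to the handle, y is the hinge axis, z the tray floor's normal. The tray is a square 170 mm inside, set corner-on: inner corners at x = 20 mm (by the hinge), x = 260 mm, and x = 140, y = +-120 mm. Floor top z = 4 mm; lip all round 6 mm thick, top z = 10 mm.
- tray_corner (a point): point of the tray floor where the weight's underside centre lies when it rests against both lips of the open corner by the hinge: x = 62, y = 0, z = 4 mm in the frame of tray_hinge, same axes. The lips are 6 mm high, so the weight's upper 8 mm can be gripped along the tray's y, approaching square to the tray floor; on the tipped tray the grid slopes up close behind.
- tray_handle (a point): centre of the tray's round bar handle, 12 mm diameter, 96 mm long along the tray's y, at x = 290, z = 45 mm in the frame of tray_hinge, same axes; free underneath and on both long sides (the grid's rear bar is at x = 235 mm). Two 8 mm arms meet the bar 45 mm to each side of its centre.
- stand: fixed foot of the tray, dark steel plate 310 x 110 x 6 mm on the table, with its hinge cheeks at its x = -140 mm; origin on the table below the centre of the tray, x towards the handle.
- scale_pan (a point): centre of the top of the round steel pan (124 mm diameter, 60 mm above the table) of the white bench scale, whose body is 150 x 150 mm and fixed. z up.
- carton: fixed open cardboard carton, 190 x 145 x 50 mm, holding filled bottles 134 mm tall; origin at the centre of its underside. It stands on the side of the tray opposite the scale.
- bottle_a: loose filled bottle, 40 mm diameter, 130 mm tall, yellow cap; origin at the centre of its underside. Bystander.
- bottle_b: loose bottle like bottle_a. Bystander.
- bottle_c: loose bottle like bottle_a. Bystander.
- tub: loose white tub with yellow lid, 52 mm diameter, 65 mm tall; origin at the centre of its underside. Bystander.
- tray_grid (a point): middle of the front bar of the wire grid fixed over the tray, at x = 105, z = 45 mm in the frame of tray_hinge. The grid (4 and 6 mm bars along y) covers x = 105 to 235 mm over the tray's full width; the corner by the hinge (x under 105) is open above. Two 6 mm posts carry the front bar on the lip at y = +-88 mm, two more stand at x = 190, y = +-73 mm.
Things that resemble listed ones, but are neither listed nor needed, are in the scene too. Leave any red look-alike of the weight alone. Of the things that look like the part that bears scale_pan, take the one that is farthest to the robot's left at the start.

How it is judged:
On the way, in this order (a step that is already met when the one before it is completed fails the run):
1. the tray is tipped by more than 0.4 rad and the weight has slid down to within 12 mm of its resting point in the open corner (value of joint tray above 0.4 rad and distance between weight and tray_corner below 0.012 m), for 0.2 s.
2. the weight is held 40 mm or more clear of the tray floor while the tray is still tipped by more than 0.4 rad (value of joint tray above 0.4 rad and z of weight in the frame of tray_corner above 0.04 m and contact force between weight and the fingers above 0.5 N), for 0.1 s.
3. the weight lies flat on the pan, within 20 mm of its centre, let go (horizontal distance between weight and scale_pan below 0.02 m and z of weight in the frame of scale_pan between -0.004 and 0.004 m and angle between weight's own z axis and vertical below 0.08 rad and contact force between weight and the fingers below 0.1 N), for 0.2 s.
At the end, for the whole second after the job is handed in: The weight lies flat (within 0.08 rad) and still on the scale pan, its centre within 20 mm of the pan's centre; the tray is lowered to within 0.05 rad of level; the bottles and tub stand where they stood (horizontal distance between weight and scale_pan below 0.02 m and z of weight in the frame of scale_pan between -0.004 and 0.004 m and angle between weight's own z axis and vertical below 0.08 rad and linear speed of weight below 0.02 m/s and value of joint tray below 0.05 rad); the robot touches nothing.
It fails at once if the weight is dropped (from 20 mm or more) or slammed onto the pan: it moves faster than 0.6 m/s less than 30 mm above the pan, or is pressed on the scale with more than 60 N ((horizontal distance between weight and scale_pan below 0.06 m and z of weight in the frame of scale_pan below 0.03 m and linear speed of weight above 0.6 m/s) or contact force between weight and scale above 60 N).
It fails at once if a loose bottle or the tub is shifted by more than 25 mm or knocked over (distance of any of bottle_a, bottle_b, bottle_c, tub from where it was at the start of the episode above 0.025 m or angle between any of bottle_a, bottle_b, bottle_c, tub's own z axis and vertical above 0.5 rad).
It also fails if it takes over 72 s, if anything falls off the work surface, if the arm or the gripper's body presses on something with over 40 N, if the wrist force passes 120 N, or if a joint passes its speed limit or range.

## Working session

There is one attempt and no reset: what is moved stays moved. The work goes in short steps, Python scripts to look and compute and a shell command to move; the robot and the scene stay as the last step left them, time stands still between calls to the robot, and variables do not carry over. Pictures are saved under pics/ and viewed, and the job is handed in when it is done.

```bash
mkdir -p pics; ls; cat > h.py <<'E'
from bench import ctrl
import numpy as np, cv2
from scipy.spatial.transform import Rotation as R
def quat(q): return R.from_quat([q[1],q[2],q[3],q[0]])
def save(name,fn,crop=None,scale=1):
    im=ctrl.camera(name)
    np.save('pics/'+fn+'.npy',im)
    o=im[:,:,::-1]
    if crop: l,t,r,b=crop;o=o[t:b,l:r]
    if scale!=1:o=cv2.resize(o,None,fx=scale,fy=scale,interpolation=cv2.INTER_CUBIC)
    cv2.imwrite('pics/'+fn+'.png',o); return im
def cam(name,pose=None):
    i=ctrl.camera_info(name)
    K=[i['fx'],i['fy'],i['cx'],i['cy']]
    if 'origin' in i: return K,np.array(i['origin']),np.array(i['rotation'])
    if pose is None:
        o=ctrl.get_obs(); pose=(o['eef_pos'],o['eef_rot'])
    T=np.array(i['tool_from_camera']); Rt=quat(pose[1]).as_matrix()
    return K,Rt@T[:3,3]+np.array(pose[0]),Rt@T[:3,:3]
def ray(c,u,v,z):
    K,o,Rm=c; d=Rm@np.array([(u-K[2])/K[0],(v-K[3])/K[1],1]); return o+d*(z-o[2])/d[2]
def proj(c,p):
    K,o,Rm=c; q=Rm.T@(np.array(p)-o); return np.array([K[0]*q[0]/q[2]+K[2],K[1]*q[1]/q[2]+K[3]])
E
python3 - <<'E'
from h import *
np.set_printoptions(precision=4,suppress=True)
o=ctrl.get_obs();print(o);print(ctrl.pinch_z)
for n in ("side","top","wrist"):
    save(n,n+'0');print(n,ctrl.camera_info(n))
E
```

```text
pics
{'time_s': 0.0, 'q': array([ 1.1147,  0.1815,  1.608 , -0.    ,  1.3538, -0.2063]), 'dq': array([ 0.0004,  0.001 , -0.002 , -0.0005, -0.0005,  0.0004]), 'joint_efforts': array([ -0.0011, -44.4862, -35.1343,  -0.0004,   0.009 ,  -0.    ]), 'eef_pos': array([0.1419, 0.5566, 0.2304]), 'eef_rot': array([-0.701 ,  0.7022, -0.0883,  0.0879]), 'wrist_force': array([ 0.1744, -0.1966, -0.9688]), 'torque': array([-0.0333, -0.0259, -0.0038]), 'opening': 1.0006451866538597}
0.0187
side {'fx': 411.756756486869, 'fy': 411.756756486869, 'cx': 324.3494971320929, 'cy': 205.82270500990802, 'origin': array([-0.0893, -1.0107,  1.0072]), 'rotation': array([-0.4073,  0.8619, -0.272 ,  0.1313])}
top {'fx': 494.64812104066334, 'fy': 494.64812104066334, 'cx': 321.1683186823657, 'cy': 191.9228591805194, 'origin': array([ 0.4639, -0.1062,  1.4786]), 'rotation': array([-0.0188,  0.717 , -0.6962,  0.0293])}
wrist {'fx': 320.30932529868016, 'fy': 320.30932529868016, 'cx': 324.05688244972833, 'cy': 201.24016519743995, 'tool_from_camera': array([[ 0.0002,  0.9636,  0.2672, -0.0665],
       [ 0.0007, -0.2672,  0.9636, -0.1438],
       [ 1.    ,  0.    , -0.0007, -0.0012],
       [ 0.    ,  0.    ,  0.    ,  1.    ]])}
```

```bash
sed -i "s/np.array(i\['rotation'\])$/quat(i['rotation']).as_matrix()/" h.py; grep -n rotation h.py
```

```text
15:    if 'origin' in i: return K,np.array(i['origin']),quat(i['rotation']).as_matrix()
```

View pics/top0.png

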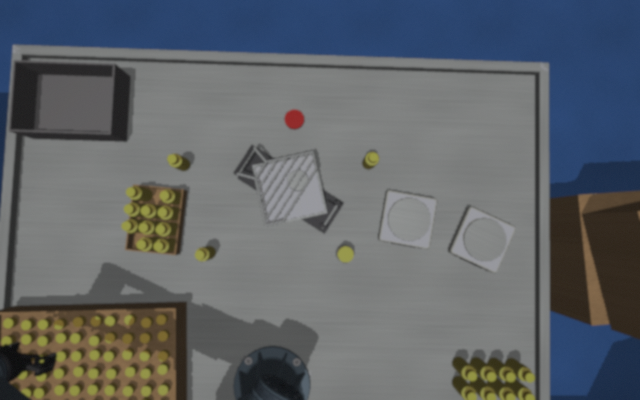

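View pics/side0.png

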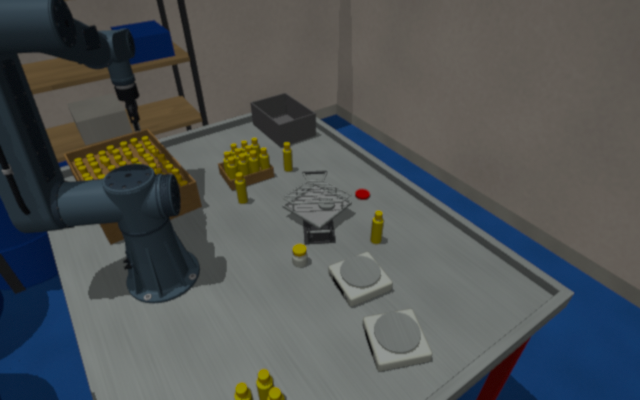

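View pics/wrist0.png

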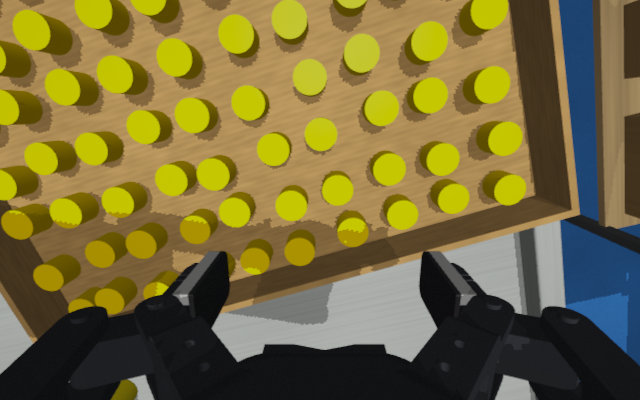

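```bash
python3 - <<'E'
from h import *
np.set_printoptions(precision=4,suppress=True)
for n in("top","side"):
  for t in("stand","tray","tray_handle","tray_grid","scale_pan","weight","bottle_a","tub","carton"):
    try:
        for s in ctrl.silhouettes(t,n): 
            v,u=np.nonzero(s['mask']);c=(u.mean(),v.mean())
            print(n,t,round(s['score'],2),s['bbox'],np.round(c,1),u.size,ray(cam(n),*c,0)[:2])
    except Exception as e: print(n,t,e)
im=np.load('pics/top0.npy')[130:280,160:450,::-1]
cv2.imwrite('pics/topc.png',cv2.resize(im,None,fx=2.75,fy=2.75,interpolation=cv2.INTER_CUBIC))
im=np.load('pics/side0.npy')[130:330,210:450,::-1]
cv2.imwrite('pics/sidec.png',cv2.resize(im,None,fx=3,fy=3,interpolation=cv2.INTER_CUBIC))
E
```

```text
top stand 0.7 [233.7, 146.5, 343.8, 230.8] [288.2 188.1] 5413 [ 0.5736 -0.0279]
top tray 0.74 [377.9, 192.6, 437.0, 243.5] [407.  218.8] 2685 [ 0.4922 -0.3862]
top tray 0.67 [234.2, 148.6, 333.9, 221.4] [287.9 187.5] 4177 [ 0.5753 -0.0269]
top tray_handle 0.91 [233.6, 143.8, 333.5, 224.2] [287.3 187.7] 4249 [ 0.5745 -0.025 ]
top tray_grid 0.97 [234.2, 146.7, 331.9, 221.7] [287.6 187.7] 4188 [ 0.5746 -0.026 ]
top scale_pan 0.84 [378.7, 189.7, 437.4, 240.9] [406.8 218.5] 2691 [ 0.4928 -0.3855]
top scale_pan 0.64 [446.8, 206.2, 517.1, 269.9] [481.1 238.5] 2664 [ 0.4397 -0.6093]
top weight 0.79 [282.9, 109.0, 307.8, 127.0] [294.2 118.8] 305 [ 0.7842 -0.0391]
top weight 0.51 [287.4, 171.5, 308.5, 193.3] [297.4 179.7] 240 [ 0.5996 -0.0545]
top bottle_a 0.62 [193.4, 246.6, 216.9, 261.6] [205.1 252.9] 251 [0.3738 0.2114]
top bottle_a 0.51 [167.8, 149.5, 192.3, 169.7] [179.  161.4] 280 [0.6439 0.3014]
top bottle_a 0.46 [357.7, 152.6, 376.7, 169.8] [369.6 159.9] 207 [ 0.6661 -0.2701]
top bottle_a 0.2 [233.7, 143.1, 334.3, 225.5] [287.1 187.5] 4408 [ 0.5752 -0.0245]
top tub 0.62 [337.0, 242.1, 
[... 817 characters left out ...]
 373.3] [396.2 339.2] 3076 [ 0.4504 -0.5981]
side scale_pan 0.65 [326.1, 251.9, 390.3, 308.5] [359.7 278.1] 2138 [ 0.506  -0.3689]
side scale_pan 0.3 [287.0, 141.9, 295.9, 173.5] [287.5 157.8] 235 [0.683  0.3653]
side weight 0.5 [319.0, 198.5, 335.1, 211.5] [326.3 204.7] 104 [ 0.6328 -0.0069]
side bottle_a 0.68 [237.3, 170.6, 250.1, 205.3] [241.  188.2] 301 [0.4094 0.2778]
side bottle_a 0.55 [283.3, 142.5, 294.4, 173.2] [287.4 157.2] 243 [0.6853 0.37  ]
side bottle_a 0.54 [369.1, 209.1, 383.8, 241.8] [376.8 226.7] 331 [ 0.7104 -0.215 ]
side tub 0.9 [289.2, 245.4, 311.1, 269.6] [299.3 255.1] 321 [ 0.4028 -0.1738]
side carton 0.97 [219.2, 135.1, 275.9, 190.5] [246.3 163.6] 1748 [0.5097 0.4284]
```

View pics/topc.png

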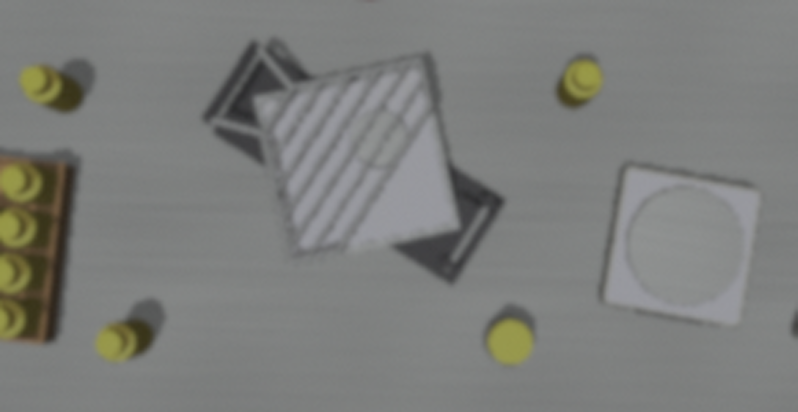

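View pics/sidec.png

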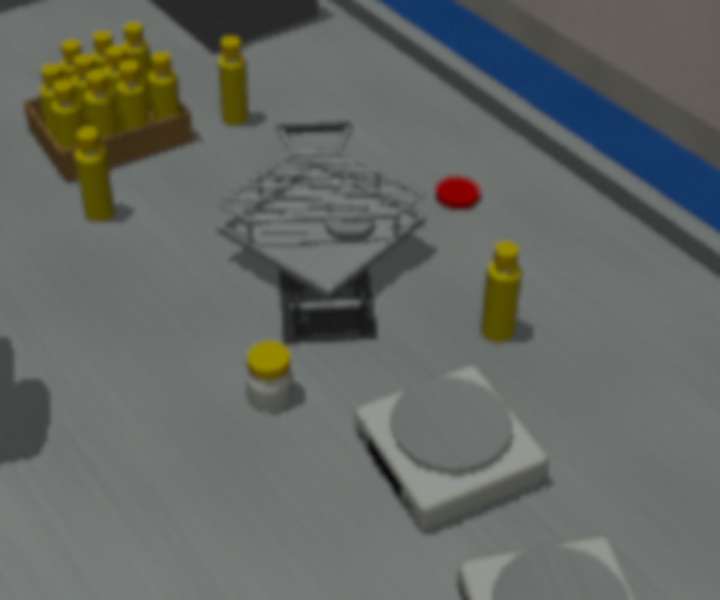

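```bash
cat > fit.py <<'E'
from h import *
from scipy.optimize import least_squares
np.set_printoptions(precision=4,suppress=True)
def H(p,a,q):
    x,y,z=q; c,s=np.cos(a),np.sin(a)
    xx=c*x-s*z; zz=s*x+c*z
    return np.array([p[0]+np.cos(p[2])*xx-np.sin(p[2])*y,p[1]+np.sin(p[2])*xx+np.cos(p[2])*y,.045+zz])
if __name__=='__main__':
    c=cam('top')
    P=[((460,228),(.0113,0,.010)),((296,255),(.14,.1287,.010)),((430,58),(.14,-.1287,.010)),((255,97),(.2687,0,.01)),
     ((503,203),(-.015,-.055,-.039)),((452,282),(-.015,.055,-.039)),((252,45),(.29,-.048,.045)),((208,120),(.29,.048,.045))]
    px=[np.array(a)/2.75+[160,130] for a,_ in P]
    f=lambda p:np.concatenate([proj(c,H(p,0,q))-u for u,(_,q) in zip(px,P)])
    s=least_squares(f,[.5,-.1,.7],loss='soft_l1',f_scale=.7)
    print(s.x,np.degrees(s.x[2]));print(f(s.x).reshape(-1,2))
    p=s.x
    for n,crop,k in(('top',(220,130,350,240),6),('side',(270,160,360,250),6)):
        im=np.load(f'pics/{n}0.npy')[:,:,::-1]; l,t,r,b=crop
        o=cv2.resize(im[t:b,l:r],None,fx=k,fy=k,interpolation=cv2.INTER_CUBIC);c=cam(n)
        def L(q1,q2,col):
            a=[tuple(int(v) for v in (proj(c,H(p,0,q))+.5-[l,t])*k) for q in(q1,q2)]; cv2.line(o,*a,col,1)
        cs=[(.0113,0,.01),(.14,.1287,.01),(.2687,0,.01),(.14,-.1287,.01)]
        for i in range(4):L(cs[i],cs[(i+1)%4],(0,0,255))
        L((.29,-.048,.045),(.29,.048,.045),(0,255,0))
        L((.105,-.11,.045),(.105,.11,.045),(255,0,0));L((.235,-.05,.045),(.235,.05,.045),(255,0,0))
        ss=[(-.015,-.055,-.039),(-.015,.055,-.039),(.295,.055,-.039),(.295,-.055,-.039)]
        for i in range(4):L(ss[i],ss[(i+1)%4],(0,255,255))
        cv2.imwrite(f'pics/fit_{n}.png',o)
    c=cam('top')
    for nm,uv,z in(('scale',(687/2.75+160,245/2.75+130),.06),('tub',(345.5,254.),.065),('bA',(205,252),.13),('bB',(175,160),.13),('bC',(372,158),.13),('w',(297.5,180),.063)):
        print(nm,ray(c,*uv,z))
E
python3 fit.py
```

```text
[ 0.4957 -0.1562  1.0325] 59.158704461123456
[[ 0.3578 -0.082 ]
 [-1.9684  3.8305]
 [-2.369   0.4313]
 [-0.2529 -0.3654]
 [ 1.5758 -1.3866]
 [ 0.3247  1.1074]
 [ 2.2668 -1.2291]
 [-0.3685 -0.0192]]
scale [ 0.4903 -0.3829  0.06  ]
tub [ 0.3858 -0.2003  0.065 ]
bA [0.3841 0.1838 0.13  ]
bB [0.6315 0.2766 0.13  ]
bC [ 0.6537 -0.2621  0.13  ]
w [ 0.5929 -0.0571  0.063 ]
```

```bash
ls pics
```

```text
fit_side.png
fit_top.png
side0.npy
side0.png
sidec.png
top0.npy
top0.png
topc.png
wrist0.npy
wrist0.png
```

View pics/fit_top.png

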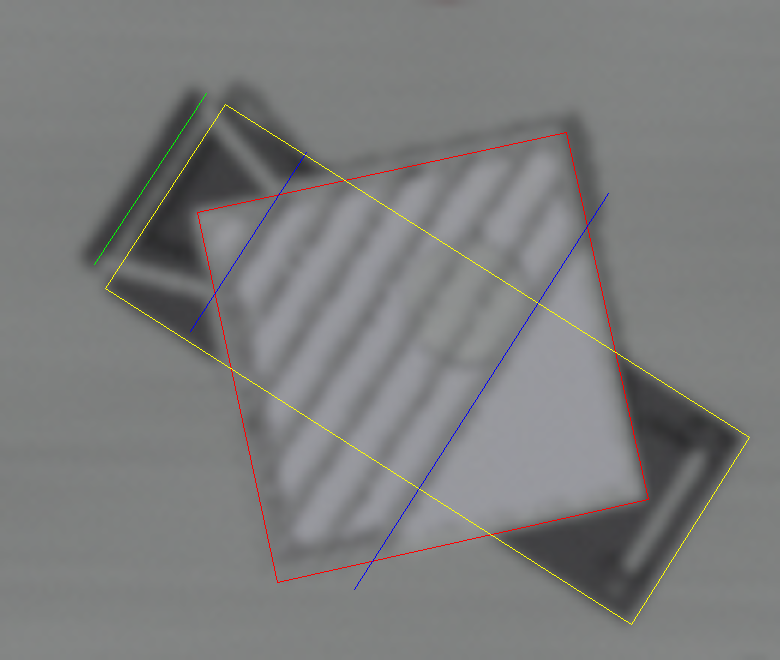

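View pics/fit_side.png

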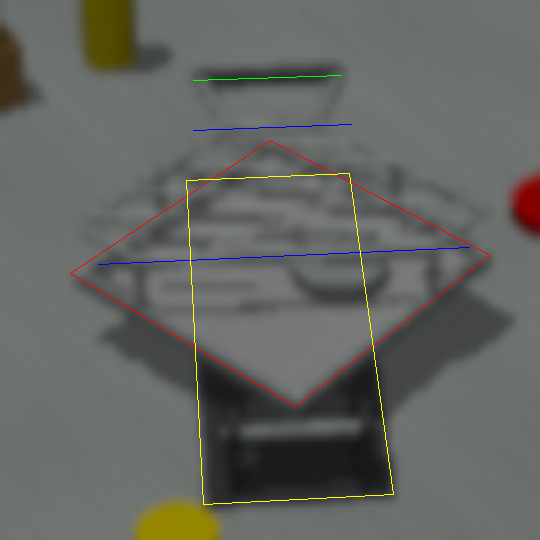

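```bash
python3 - <<'E'
from h import *
np.set_printoptions(precision=4,suppress=True)
o=ctrl.get_obs();print(quat(o['eef_rot']).as_matrix())
E
python3 -m pendant '[0.03,-0.03,0.03,0,0,0,0.085, 0.04,-0.04,0.03,0,0,0,0.085, 0.04,-0.045,0.02,0,0,0,0.085, 0.04,-0.045,0.02,0,0,0,0.085, 0.04,-0.045,0.02,0,0,0,0.085, 0.04,-0.045,0,0,0,0,0.085, 0.03,-0.05,0,0,0,0,0.085, 0.03,-0.05,0,0,0,0,0.085, 0.03,-0.05,0,0,0,0,0.085, 0.03,-0.05,0,0,0,0,0.085, 0.03,-0.05,0,0,0,0,0.085, 0.03,-0.05,0,0,0,0,0.085]'
```

```text
[[ 0.969   0.      0.2472]
 [-0.2472  0.0001  0.969 ]
 [-0.     -1.      0.0001]]
time_s: 2.55
eef_pos: [0.5501, 0.0083, 0.3499]
eef_rot: [0.702, -0.702, 0.088, -0.088]
wrist_force: [0.9, 1.1, -1.5]
opening: 0.997
```

```bash
python3 - <<'E'
from h import *
np.set_printoptions(precision=4,suppress=True)
o=ctrl.get_obs();save('wrist','w1');import pickle;pickle.dump((o['eef_pos'],o['eef_rot']),open('pics/w1.pose','wb'))
E
```

```text
(no output)
```

View pics/w1.png

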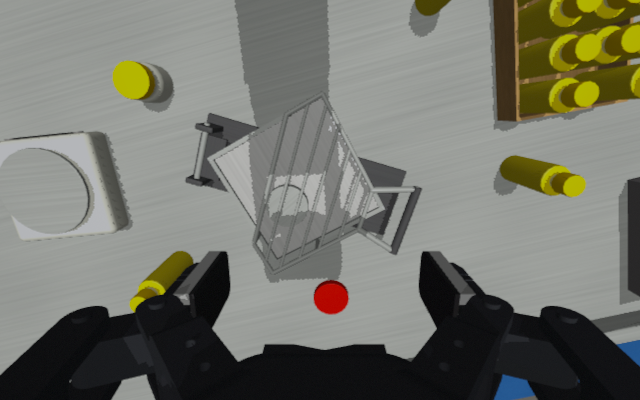

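```bash
python3 - <<'E'
from h import *
im=np.load('pics/w1.npy')[85:290,180:435,::-1]
cv2.imwrite('pics/w1c.png',cv2.resize(im,(765,615)[:2] if 0 else (740,595),interpolation=cv2.INTER_CUBIC));print(740/255,595/205)
E
```

```text
2.9019607843137254 2.902439024390244
```

View pics/w1c.png

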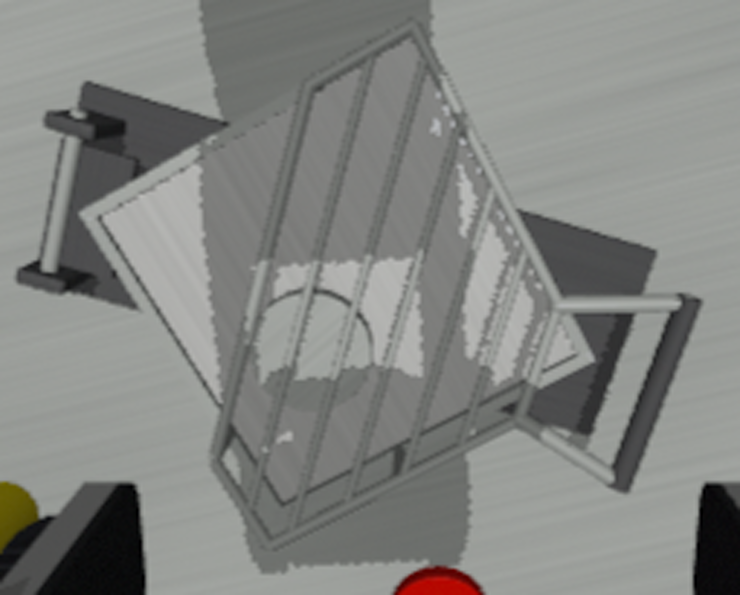

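```bash
cat > fit2.py <<'E'
from fit import *
import pickle
pose=pickle.load(open('pics/w1.pose','rb')); c=cam('wrist',pose)
P=[((80,214),(.0113,0,.010)),((594,358),(.2687,0,.010)),((690,298),(.29,.048,.045)),((622,488),(.29,-.048,.045)),
((87,82),(-.015,.055,-.036)),((655,250),(.295,.055,-.036)),((262,275),(.105,0,.045)),((61,196),(0,0,0))]
px=[np.array(a)/2.902+[180,85] for a,_ in P]
f=lambda p:np.concatenate([proj(c,H(p,0,q))-u for u,(_,q) in zip(px,P)])
s=least_squares(f,[.5,-.15,1.0],loss='soft_l1',f_scale=1)
print(s.x,np.degrees(s.x[2]));print(f(s.x).reshape(-1,2))
p=s.x;pickle.dump(p,open('pics/tray.pkl','wb'))
im=np.load('pics/w1.npy')[85:290,180:435,::-1];k=3
o=cv2.resize(im,None,fx=k,fy=k,interpolation=cv2.INTER_CUBIC)
def L(q1,q2,col):
    a=[tuple(int(v) for v in (proj(c,H(p,0,q))+.5-[180,85])*k) for q in(q1,q2)]; cv2.line(o,*a,col,1)
cs=[(.0113,0,.01),(.14,.1287,.01),(.2687,0,.01),(.14,-.1287,.01)]
for i in range(4):L(cs[i],cs[(i+1)%4],(0,0,255))
L((.29,-.048,.045),(.29,.048,.045),(0,255,0))
L((.105,-.11,.045),(.105,.11,.045),(255,0,0));L((.235,-.05,.045),(.235,.05,.045),(255,0,0));L((0,-.05,0),(0,.05,0),(255,0,0))
ss=[(-.015,-.055,-.039),(-.015,.055,-.039),(.295,.055,-.039),(.295,-.055,-.039)]
for i in range(4):L(ss[i],ss[(i+1)%4],(0,255,255))
cv2.imwrite('pics/fit_w.png',o)
print('handle',H(p,0,(.29,0,.045)))
# scale pan
for (u,v) in((40,191),):print('scale',ray(c,u,v,.06))
E
python3 fit2.py
```

```text
[ 0.4982 -0.1558  1.0332] 59.19751559831646
[[ 0.0228 -1.0235]
 [ 0.3774  0.3729]
 [ 0.1815 -0.7142]
 [-1.5519 -0.589 ]
 [-1.9418 -1.1378]
 [ 2.0281  0.5575]
 [-0.4091  2.3264]
 [ 1.1044  1.9069]]
handle [0.6467 0.0933 0.09  ]
scale [ 0.4898 -0.3863  0.06  ]
```

View pics/fit_w.png

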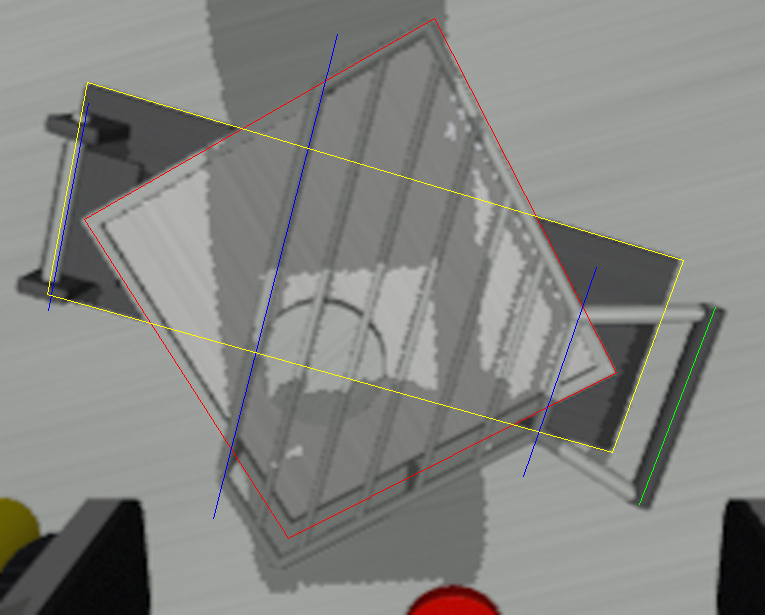

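```bash
python3 -m pendant '[0.024,0.021,-0.03,0,0,-4,0.05, 0.024,0.021,-0.04,0,0,-5,0.05, 0.024,0.021,-0.04,0,0,-5,0.05, 0.025,0.022,-0.04,0,0,-3,0.05, 0,0,-0.03,0,0,0,0.05, 0,0,0,0,0,0,0.05]'
python3 - <<'E'
from h import *
np.set_printoptions(precision=4,suppress=True)
o=ctrl.get_obs();print(o['eef_pos'],quat(o['eef_rot']).as_matrix(),o['opening']);save('wrist','w2');import pickle;pickle.dump((o['eef_pos'],o['eef_rot']),open('pics/w2.pose','wb'))
E
```

```text
time_s: 3.35
eef_pos: [0.6441, 0.0957, 0.1662]
eef_rot: [-0.68, 0.682, -0.193, 0.188]
wrist_force: [-0.5, 0.6, -0.3]
opening: 0.586
[0.6441 0.0957 0.1662] [[ 0.8547 -0.0069  0.5191]
 [-0.5192  0.0002  0.8547]
 [-0.006  -1.     -0.0034]] 0.5860828725268731
```

View pics/w2.png

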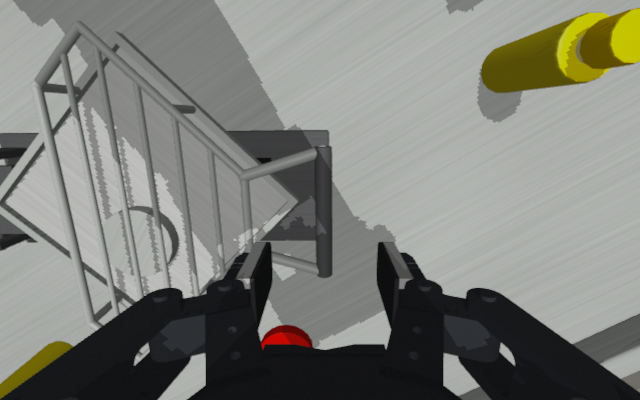

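```bash
python3 - <<'E'
from h import *
import pickle
np.set_printoptions(precision=4,suppress=True)
pose=pickle.load(open('pics/w2.pose','rb'));c=cam('wrist',pose)
a=ray(c,323,148,.09);b=ray(c,324.5,276,.09);print(a,b,(a+b)/2,np.linalg.norm(a-b),np.degrees(np.arctan2(*(a-b)[1::-1])))
# tip depth: at opening 0.05
K=c[0]
for u,hw in((271,.025),(377,.025)):
    d=K[0]*hw/abs(u-K[2]); 
    for x in(-.011,.011): print(d,(d-.2672*(x+.0665))/.9636-.1438)
E
```

```text
[0.6062 0.1165 0.09  ] [0.6893 0.0672 0.09  ] [0.6477 0.0918 0.09  ] 0.0965947246948693 149.34415764951893
0.150927321070068 -0.0025611861041220374
0.150927321070068 -0.008661642725126623
0.15125163577425021 -0.002224620408623701
0.15125163577425021 -0.008325077029628258
```

```bash
python3 -m pendant '[0.004,-0.004,-0.03,0,0,0.5,0.045, 0,0,-0.04,0,0,0,0.045, 0,0,-0.025,0,0,0,0.045, 0,0,0,0,0,0,0.01, 0,0,0,0,0,0,0.0, 0,0,0,0,0,0,0.0, 0,0,0,0,0,0,0]'
python3 - <<'E'
from h import *
save('wrist','w3');save('side','s3',(220,110,420,260),4)
E
```

```text
time_s: 4.28
eef_pos: [0.6516, 0.0904, 0.0774]
eef_rot: [-0.682, 0.682, -0.187, 0.189]
wrist_force: [-3.8, -3.7, 6.2]
opening: 0.113
```

View pics/w3.png

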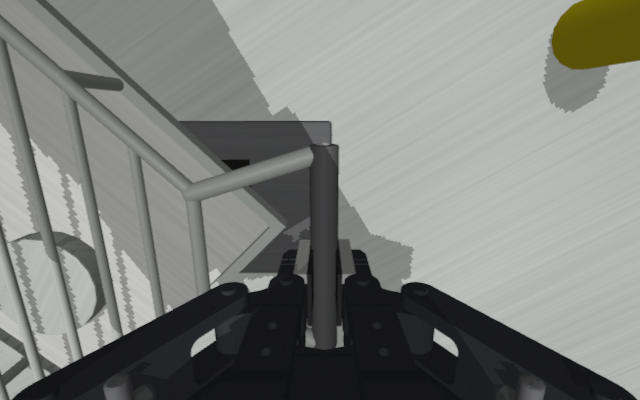

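View pics/s3.png

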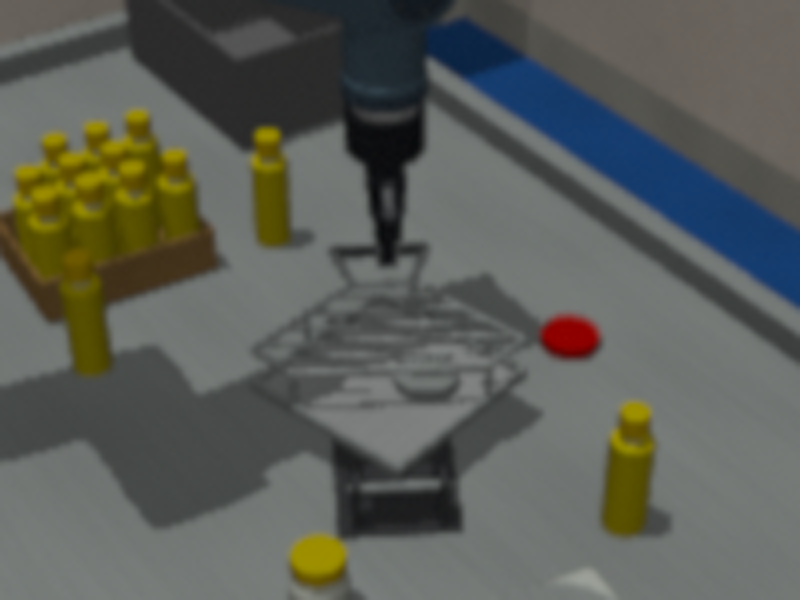

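```bash
python3 - <<'E'
import numpy as np
r0=np.array([.2926,.0324]);yaw=np.radians(59.3)
prev=r0;a=0
for s in [2]+[3]*10+[1]:
    a+=s;t=np.radians(a);p=np.array([np.cos(t)*r0[0]-np.sin(t)*r0[1],np.sin(t)*r0[0]+np.cos(t)*r0[1]])
    d=p-prev;prev=p;print(a,np.round([d[0]*np.cos(yaw),d[0]*np.sin(yaw),d[1],s*np.sin(yaw),-s*np.cos(yaw)],4))
E
```

```text
2 [-7.0000e-04 -1.1000e-03  1.0200e-02  1.7197e+00 -1.0211e+00]
5 [-1.3000e-03 -2.3000e-03  1.5200e-02  2.5796e+00 -1.5316e+00]
8 [-1.7000e-03 -2.9000e-03  1.5000e-02  2.5796e+00 -1.5316e+00]
11 [-2.1000e-03 -3.6000e-03  1.4800e-02  2.5796e+00 -1.5316e+00]
14 [-2.5000e-03 -4.3000e-03  1.4600e-02  2.5796e+00 -1.5316e+00]
17 [-0.0029 -0.0049  0.0143  2.5796 -1.5316]
20 [-0.0033 -0.0056  0.014   2.5796 -1.5316]
23 [-0.0037 -0.0062  0.0136  2.5796 -1.5316]
26 [-0.004  -0.0068  0.0132  2.5796 -1.5316]
29 [-0.0044 -0.0074  0.0128  2.5796 -1.5316]
32 [-0.0047 -0.0079  0.0123  2.5796 -1.5316]
33 [-0.0016 -0.0028  0.004   0.8599 -0.5105]
```

Start with the first part to check forces.

```bash
python3 -m pendant '[-0.0007,-0.0011,0.0102,1.72,-1.02,0,0, -0.0013,-0.0023,0.0152,2.58,-1.53,0,0, -0.0017,-0.0029,0.015,2.58,-1.53,0,0, -0.0021,-0.0036,0.0148,2.58,-1.53,0,0]'
```

```text
time_s: 4.88
eef_pos: [0.6459, 0.0809, 0.1309]
eef_rot: [0.745, -0.612, 0.168, -0.206]
wrist_force: [4.8, -2.2, -9.1]
opening: 0.112
```

```bash
python3 -m pendant '[-0.0025,-0.0043,0.0146,2.58,-1.53,0,0, -0.0029,-0.0049,0.0143,2.58,-1.53,0,0, -0.0033,-0.0056,0.014,2.58,-1.53,0,0, -0.0037,-0.0062,0.0136,2.58,-1.53,0,0, -0.004,-0.0068,0.0132,2.58,-1.53,0,0, -0.0044,-0.0074,0.0128,2.58,-1.53,0,0, -0.0047,-0.0079,0.0123,2.58,-1.53,0,0, -0.0016,-0.0028,0.004,0.86,-0.51,0,0, 0,0,0,0,0,0,0, 0,0,0,0,0,0,0]'
python3 - <<'E'
from h import *
save('wrist','w4');save('side','s4',(220,110,420,260),4)
o=ctrl.get_obs();R_=quat(o['eef_rot']).as_matrix();print(R_,np.degrees(np.arccos(-R_[2,1])))
E
```

```text
time_s: 6.12
eef_pos: [0.6186, 0.0349, 0.2302]
eef_rot: [0.847, -0.46, 0.126, -0.234]
wrist_force: [2.6, -2.6, 2.7]
opening: 0.111
[[ 0.85882162  0.28059767  0.42859114]
 [-0.51227102  0.46722204  0.72061222]
 [ 0.00195489 -0.83843218  0.54500245]] 33.0250703504635
```

View pics/w4.png

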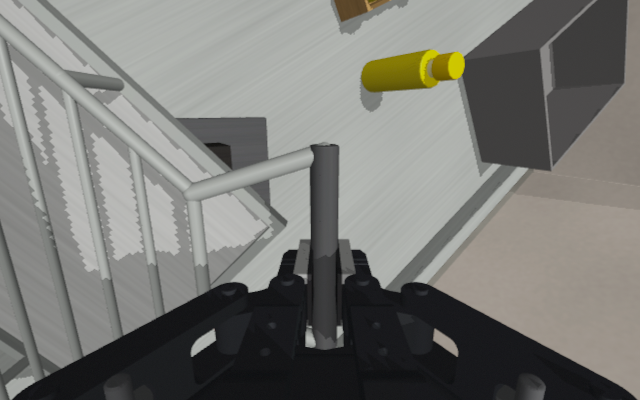

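View pics/s4.png

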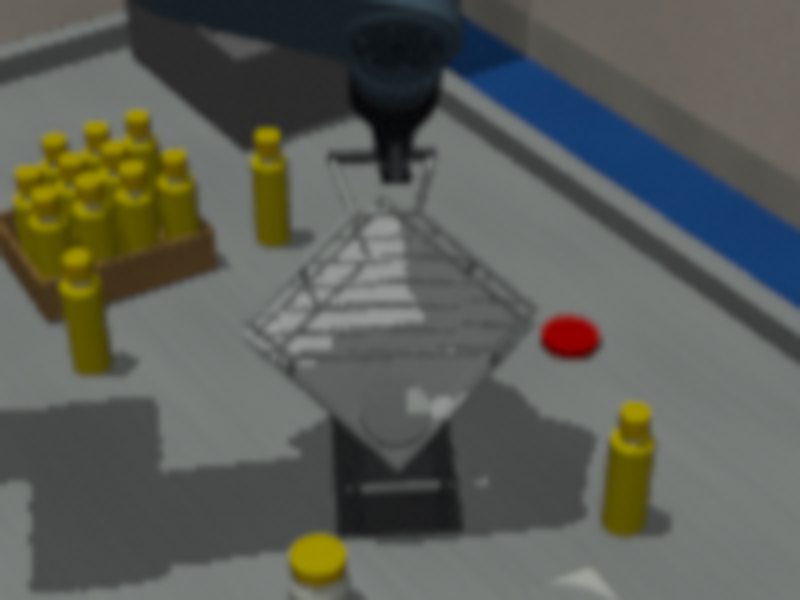

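```bash
python3 -m pendant '[0,0,0,0,0,0,0.06, 0,0,0,0,0,0,0.06, 0,0,0,0,0,0,0.06, -0.003,-0.005,0.008,0,0,0,0.06, -0.006,-0.009,0.017,0,0,0,0.06, -0.008,-0.014,0.025,0,0,0,0.06, -0.008,-0.014,0.025,0,0,0,0.06, -0.008,-0.014,0.025,0,0,0,0.06, -0.006,-0.009,0.017,0,0,0,0.06, 0,0,0,0,0,0,0.06]'
python3 - <<'E'
from h import *
import pickle
np.set_printoptions(precision=4,suppress=True)
o=ctrl.get_obs();save('wrist','w5');save('side','s5',(220,110,420,260),4)
pickle.dump((o['eef_pos'],o['eef_rot']),open('pics/w5.pose','wb'))
print(o['q'],o['opening']);print(quat(o['eef_rot']).as_matrix())
E
```

```text
time_s: 7.48
eef_pos: [0.5789, -0.0309, 0.3476]
eef_rot: [0.847, -0.46, 0.126, -0.234]
wrist_force: [0.1, -0.1, -1.1]
opening: 0.707
[-0.5797  0.0099  1.661   0.5766  1.5073 -1.6609] 0.7068668296066292
[[ 0.8584  0.2809  0.4293]
 [-0.513   0.4663  0.7206]
 [ 0.0023 -0.8388  0.5444]]
```

View pics/w5.png

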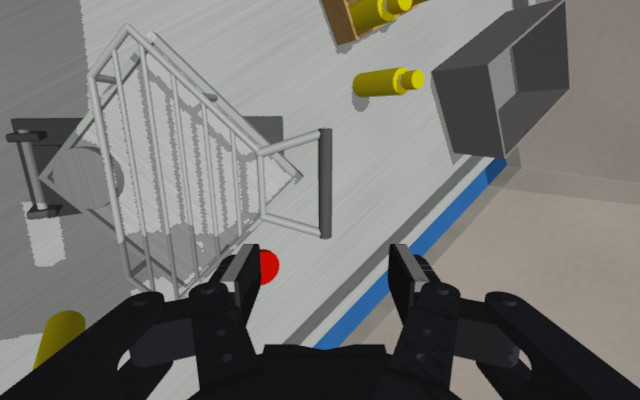

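View pics/s5.png

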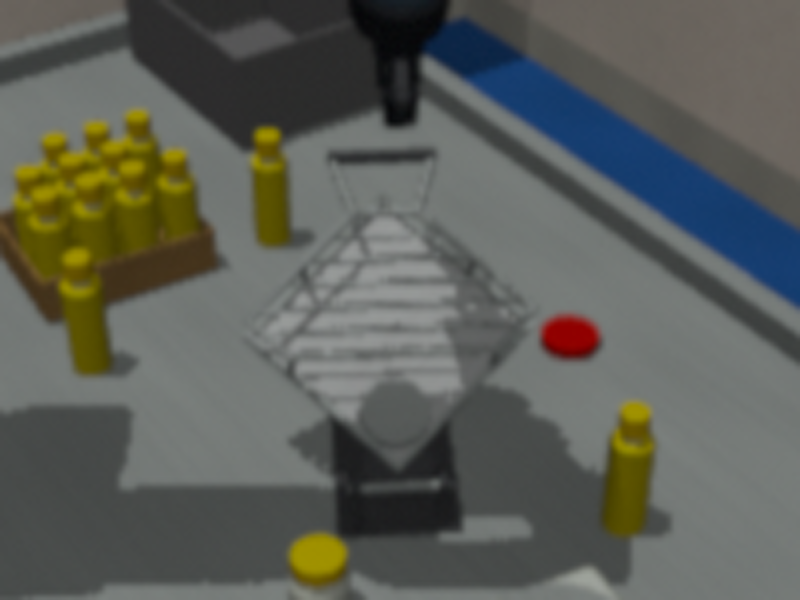

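```bash
python3 - <<'E'
from h import *
im=np.load('pics/w5.npy')[10:260,0:345,::-1]
cv2.imwrite('pics/w5c.png',cv2.resize(im,None,fx=2.3,fy=2.3,interpolation=cv2.INTER_CUBIC))
E
```

```text
(no output)
```

View pics/w5c.png

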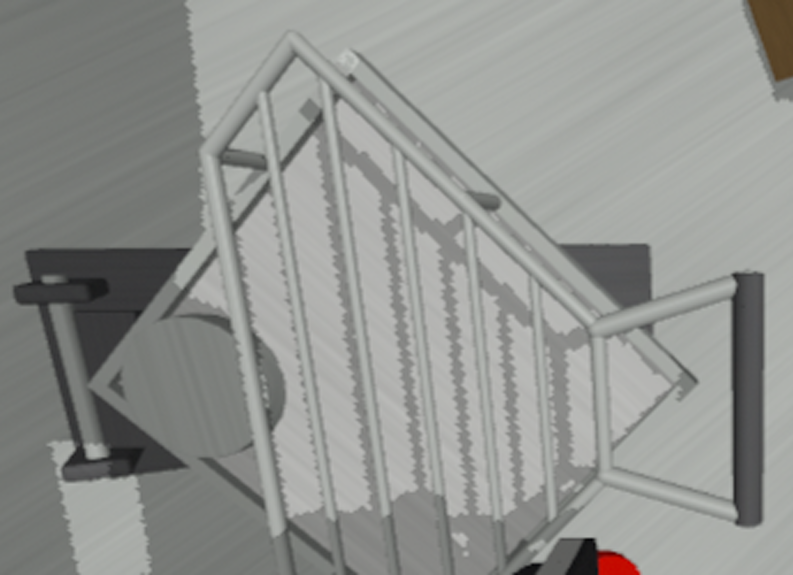

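```bash
cat > fit5.py <<'E'
from fit import *
import pickle
pose=pickle.load(open('pics/w5.pose','rb')); c=cam('wrist',pose)
P=[((88,386),(.0113,0,.010)),((697,381),(.2687,0,.010)),((748,275),(.29,.048,.045)),((748,522),(.29,-.048,.045)),((202,386),(.062,0,.018)),((77,368),(0,0,0))]
px=[np.array(a)/2.3+[0,10] for a,_ in P]
f=lambda p:np.concatenate([proj(c,H(p,p[3],q))-u for u,(_,q) in zip(px,P)])
s=least_squares(f,[.5,-.15,1.03,.57],loss='soft_l1',f_scale=1)
print(s.x,np.degrees(s.x[2:]));print(f(s.x).reshape(-1,2));p=s.x
# forward consistency with handle position at grasp: yaw fixed
o=[.4982,-.1558,1.0345,.576]
print(f(o).reshape(-1,2))
for pp in (p,o): print('corner z=.0075',H(pp,pp[3],(.062,0,.0075)), H(pp,pp[3],(.062,0,.08)))
E
python3 fit5.py
```

```text
[ 0.4972 -0.1561  1.0234  0.5533] [58.6362 31.7032]
[[-0.0508 -1.7847]
 [-0.1133  1.4835]
 [ 0.6034 -0.0579]
 [-0.4206 -1.5671]
 [-2.379   0.0264]
 [ 1.5968  4.1088]]
[[ 0.6058 -1.1719]
 [-0.0608  0.8263]
 [-0.3073 -1.8507]
 [-0.2906 -0.9867]
 [-2.8879  0.4486]
 [ 2.6946  4.7036]]
corner z=.0075 [ 0.5227 -0.1144  0.084 ] [ 0.5028 -0.1469  0.1456]
corner z=.0075 [ 0.5227 -0.1146  0.0851] [ 0.5025 -0.1486  0.1459]
```

```bash
python3 -m pendant '[-0.0098,-0.0165,-0.0123,2.52,4.2,-7.55,0.085, -0.0098,-0.0165,-0.0123,2.52,4.2,-7.55,0.085, -0.0098,-0.0165,-0.0123,2.52,4.2,-7.55,0.085, -0.0098,-0.0165,-0.0123,2.52,4.2,-7.55,0.085, -0.0098,-0.0165,-0.0123,2.52,4.2,-7.55,0.085, -0.0098,-0.0165,-0.0123,2.52,4.2,-7.55,0.085, -0.0098,-0.0165,-0.0123,2.52,4.2,-7.55,0.085, -0.0098,-0.0165,-0.0123,2.52,4.2,-7.55,0.085, -0.0098,-0.0165,-0.0123,2.52,4.2,-7.55,0.085, -0.0098,-0.0165,-0.0123,2.52,4.2,-7.55,0.085, 0,0,0,0,0,0,0.085]'
cat > look.py <<'E'
from h import *
import pickle,sys
np.set_printoptions(precision=4,suppress=True)
n=sys.argv[1]
o=ctrl.get_obs();save('wrist',n)
pickle.dump((o['eef_pos'],o['eef_rot']),open('pics/%s.pose'%n,'wb'))
print(o['eef_pos'],o['q'],o['opening'],o['wrist_force']);print(quat(o['eef_rot']).as_matrix())
E
python3 look.py w6
```

```text
time_s: 8.95
eef_pos: [0.4797, -0.1942, 0.2209]
eef_rot: [0.51, -0.159, 0.69, -0.489]
wrist_force: [0.4, 0.4, 1.2]
opening: 0.997
[ 0.4797 -0.1942  0.2209] [-0.951   0.1262  1.8026  0.5274  1.4841 -0.5315] 0.9967269462203018 [0.4409 0.4467 1.1637]
[[-0.4303  0.28    0.8582]
 [-0.7175  0.4708 -0.5134]
 [-0.5478 -0.8366 -0.0016]]
```

View pics/w6.png

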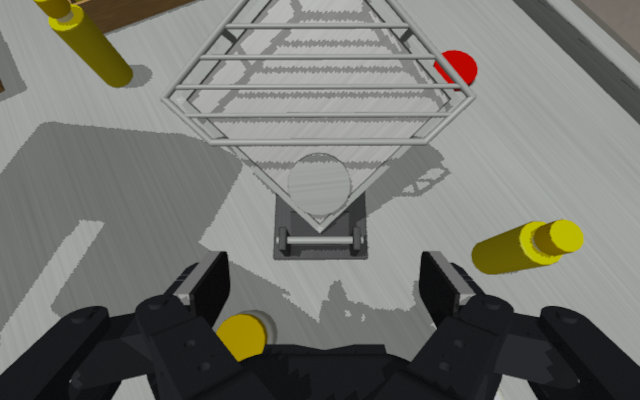

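```bash
python3 - <<'E'
from h import *
im=np.load('pics/w6.npy')[130:270,240:410,::-1]
cv2.imwrite('pics/w6c.png',cv2.resize(im,None,fx=4,fy=4,interpolation=cv2.INTER_CUBIC))
E
```

```text
(no output)
```

View pics/w6c.png

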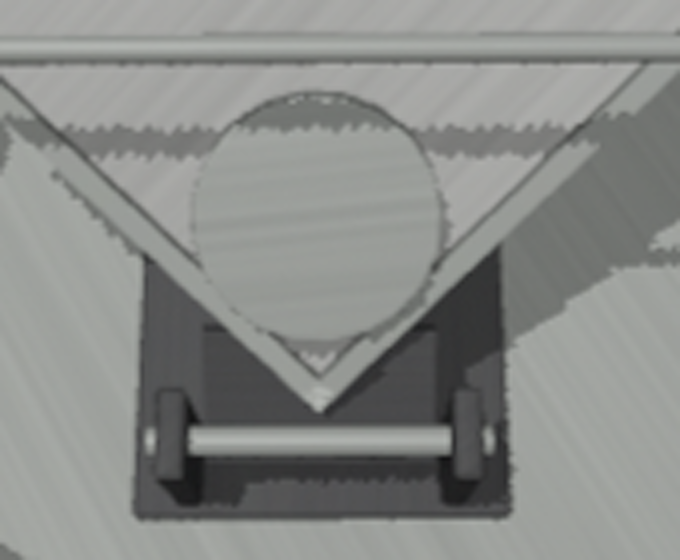

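```bash
python3 -m pendant '[0.0003,0.0103,-0.0135,0,0,0,0.085, 0.0053,0.0128,-0.0235,0,0,0,0.085, 0.0084,0.0141,-0.025,0,0,0,0.085, 0.0084,0.0141,-0.025,0,0,0,0.085, 0.0084,0.0141,-0.025,0,0,0,0.085, 0,0,0,0,0,0,0.085, 0,0,0,0,0,0,0.085]'
python3 look.py w7; python3 - <<'E'
from h import *
im=np.load('pics/w7.npy')[130:400,160:500,::-1]
cv2.imwrite('pics/w7c.png',cv2.resize(im,None,fx=2.2,fy=2.2,interpolation=cv2.INTER_CUBIC))
E
```

```text
time_s: 9.88
eef_pos: [0.5116, -0.1291, 0.1114]
eef_rot: [0.511, -0.159, 0.688, -0.49]
wrist_force: [-0.8, 0.1, 0.2]
opening: 0.996
[ 0.5116 -0.1291  0.1114] [-0.8187  0.2599  1.904   0.594   1.2195 -0.5606] 0.9956547506465946 [-0.7611  0.1398  0.2067]
[[-0.4276  0.2816  0.859 ]
 [-0.7201  0.4682 -0.512 ]
 [-0.5464 -0.8375  0.0026]]
```

View pics/w7c.png

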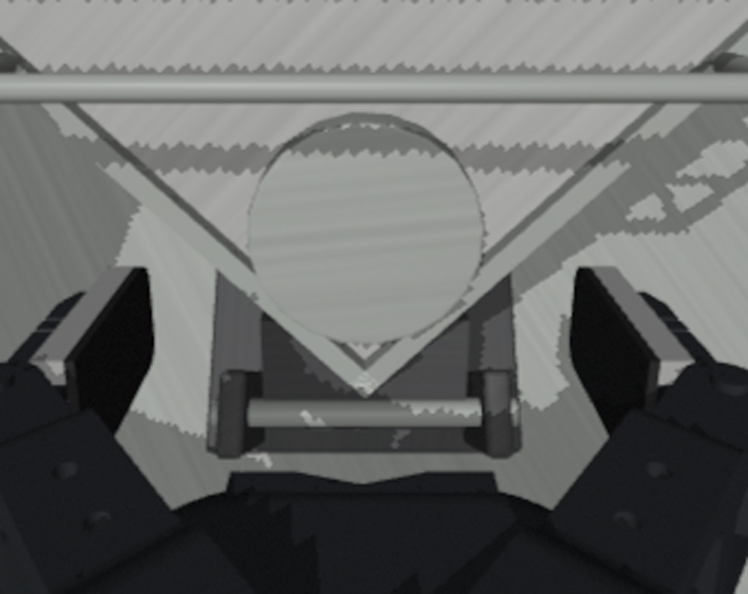

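```bash
python3 -m pendant '[0.0045,0.0075,-0.0134,0,0,0,0.085, 0.0045,0.0075,-0.0134,0,0,0,0.085, 0,0,0,0,0,0,0.085, 0,0,0,0,0,0,0.085]'
python3 look.py w8
```

```text
time_s: 10.42
eef_pos: [0.5203, -0.1141, 0.0837]
eef_rot: [0.51, -0.159, 0.689, -0.49]
wrist_force: [-0.5, -0.2, 0.1]
opening: 1.0
[ 0.5203 -0.1141  0.0837] [-0.7849  0.3101  1.9123  0.618   1.1566 -0.5701] 0.999723139388182 [-0.5025 -0.2321  0.1441]
[[-0.4292  0.2812  0.8583]
 [-0.7189  0.4689 -0.5131]
 [-0.5467 -0.8373  0.0009]]
```

View pics/w8.png

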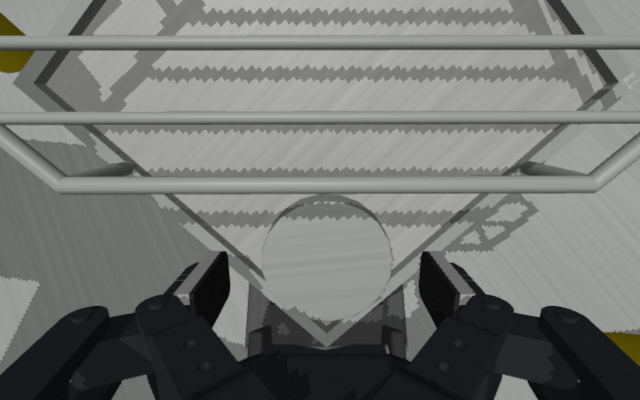

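```bash
python3 -m pendant '[0,0,0,0,0,0,0.07, 0,0,0,0,0,0,0.05, 0,0,0,0,0,0,0.03, 0,0,0,0,0,0,0.03, 0,0,0,0,0,0,0.03]'
python3 look.py w9
```

```text
time_s: 11.1
eef_pos: [0.5208, -0.1151, 0.0845]
eef_rot: [0.51, -0.159, 0.688, -0.491]
wrist_force: [-1.2, -3.1, 4.9]
opening: 0.666
[ 0.5208 -0.1151  0.0845] [-0.7855  0.3089  1.9114  0.6181  1.1563 -0.5701] 0.6664194302850385 [-1.1746 -3.1336  4.8585]
[[-0.429   0.2828  0.8579]
 [-0.7194  0.4673 -0.5138]
 [-0.5462 -0.8376  0.003 ]]
```

View pics/w9.png

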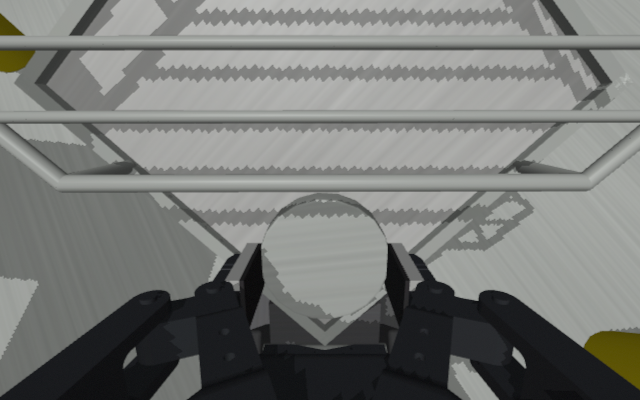

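```bash
python3 -m pendant '[-0.0014,-0.0023,0.0042,0,0,0,0.03, -0.0028,-0.0047,0.0084,0,0,0,0.03, -0.0042,-0.007,0.0126,0,0,0,0.03, -0.0056,-0.0094,0.0167,0,0,0,0.03, -0.0056,-0.0094,0.0167,0,0,0,0.03, -0.0056,-0.0094,0.0167,0,0,0,0.03, -0.0042,-0.007,0.0126,0,0,0,0.03, 0,0,0,0,0,0,0.03]'
python3 look.py w10
```

```text
time_s: 12.15
eef_pos: [0.491, -0.1645, 0.1727]
eef_rot: [0.51, -0.159, 0.688, -0.491]
wrist_force: [0.7, -0.4, -3.3]
opening: 0.663
[ 0.491  -0.1645  0.1727] [-0.8973  0.1658  1.8665  0.5507  1.3649 -0.5443] 0.6625519658184041 [ 0.7163 -0.3714 -3.2813]
[[-0.4293  0.2829  0.8577]
 [-0.7196  0.4668 -0.5141]
 [-0.5458 -0.8379  0.0032]]
```

View pics/w10.png

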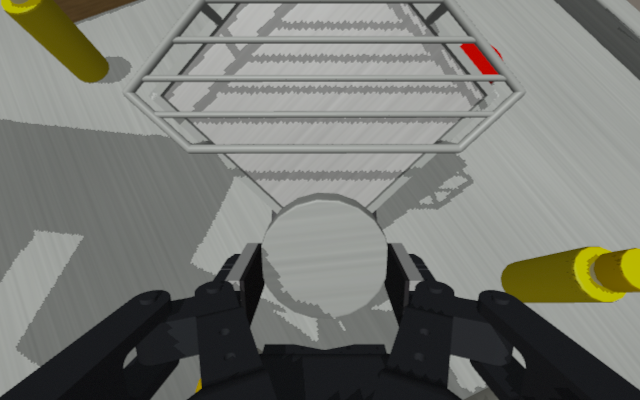

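```bash
python3 -m pendant '[0,-0.017,0.003,-3.55,2.13,0,0.03, 0,-0.017,0.003,-3.55,2.13,0,0.03, 0,-0.017,0.003,-3.55,2.13,0,0.03, 0,-0.017,0.003,-3.55,2.13,0,0.03, 0,-0.017,0.003,-3.55,2.13,0,0.03, 0,-0.017,0,-3.55,2.13,0,0.03, 0,-0.017,0,-3.55,2.13,0,0.03, 0,-0.017,0,-3.55,2.13,0,0.03, 0,0,0,0,0,0,0.03]'
python3 look.py w11
```

```text
time_s: 13.32
eef_pos: [0.4911, -0.2983, 0.1856]
eef_rot: [0.35, -0.349, 0.616, -0.614]
wrist_force: [0.0, -0.6, -2.4]
opening: 0.662
[ 0.4911 -0.2983  0.1856] [-0.7531  0.2251  1.6506  0.0014  1.2679 -0.2162] 0.6620628603532175 [ 0.0033 -0.6368 -2.422 ]
[[-0.5118 -0.0006  0.8591]
 [-0.8591  0.0024 -0.5118]
 [-0.0017 -1.     -0.0017]]
```

View pics/w11.png

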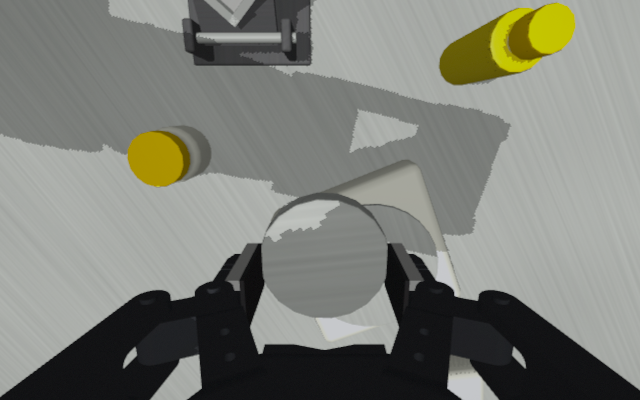

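```bash
python3 - <<'E'
from h import *
import pickle
pose=pickle.load(open('pics/w1.pose','rb'))
outs=[]
for n,c,im,(l,t,r,b),k in(('t',cam('top'),'top0',(375,185,445,250),5.5),('w',cam('wrist',pose),'w1',(0,120,140,250),2.75),('s',cam('side'),'side0',(325,245,395,310),5.5)):
    o=cv2.resize(np.load(f'pics/{im}.npy')[t:b,l:r,::-1],None,fx=k,fy=k,interpolation=cv2.INTER_CUBIC)
    pts=np.array([(proj(c,(.490+.062*np.cos(a),-.3845+.062*np.sin(a),.06))+.5-[l,t])*k for a in np.linspace(0,6.283,60)]).astype(int)
    cv2.polylines(o,[pts],True,(0,0,255),1); outs.append(cv2.resize(o,(260,260)) if 0 else o)
h=max(x.shape[0] for x in outs)
outs=[cv2.copyMakeBorder(x,0,h-x.shape[0],0,0,0) for x in outs]
m=np.hstack(outs);m=cv2.resize(m,None,fx=800/m.shape[1],fy=800/m.shape[1]);cv2.imwrite('pics/pan.png',m)
E
```

```text
(no output)
```

View pics/pan.png

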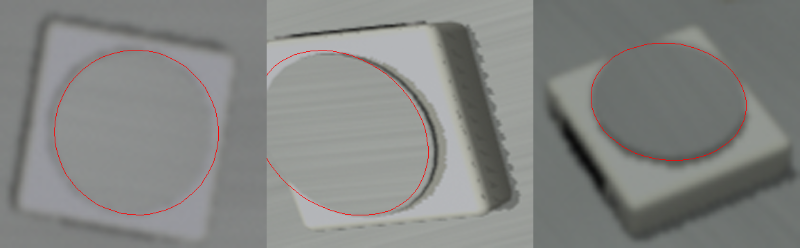

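```bash
python3 -m pendant '[0,-0.022,0,0,0,0,0.03, -0.001,-0.022,0,0,0,0,0.03, -0.001,-0.022,-0.01,0,0,0,0.03, 0,-0.021,-0.015,0,0,0,0.03, 0,0,-0.025,0,0,0,0.03, 0,0,-0.025,0,0,0,0.03, 0,0,-0.018,0,0,0,0.03, 0,0,-0.010,0,0,0,0.03, 0,0,0,0,0,0,0.03, 0,0,0,0,0,0,0.03]'
python3 look.py w12
python3 - <<'E'
from h import *
save('side','s12',(300,190,440,310),5)
E
```

```text
time_s: 14.62
eef_pos: [0.4895, -0.3871, 0.0848]
eef_rot: [-0.349, 0.349, -0.614, 0.616]
wrist_force: [0.2, 0.5, -3.1]
opening: 0.669
[ 0.4895 -0.3871  0.0848] [-0.8593  0.4461  1.5847  0.0004  1.1087 -0.321 ] 0.6687045454705053 [ 0.2281  0.5079 -3.118 ]
[[-0.5128  0.0016  0.8585]
 [-0.8585 -0.0013 -0.5128]
 [ 0.0003 -1.      0.0021]]
```

View pics/s12.png

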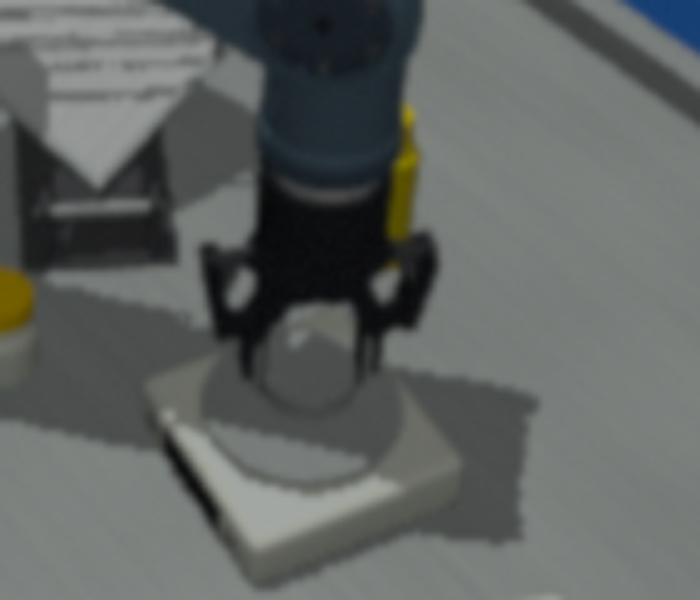

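View pics/w12.png

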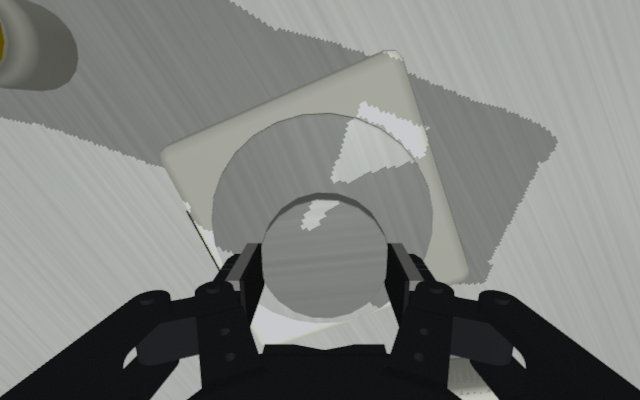

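```bash
python3 -m pendant '[0.002,0.003,-0.005,0,0,0,0.03, 0,0,-0.005,0,0,0,0.03, 0,0,-0.003,0,0,0,0.03, 0,0,0,0,0,0,0.03, 0,0,0,0,0,0,0.03]'
```

```text
time_s: 15.35
eef_pos: [0.4909, -0.3836, 0.0708]
eef_rot: [-0.349, 0.349, -0.615, 0.615]
wrist_force: [0.2, 0.8, -2.8]
opening: 0.663
```

```bash
python3 -m pendant '[0,0,-0.0015,0,0,0,0.03, 0,0,0,0,0,0,0.03]'; python3 -m pendant '[0,0,-0.0015,0,0,0,0.03, 0,0,0,0,0,0,0.03]'
```

```text
time_s: 15.6
eef_pos: [0.4908, -0.3835, 0.0692]
eef_rot: [-0.349, 0.349, -0.615, 0.615]
wrist_force: [0.0, 0.2, -2.9]
opening: 0.664
time_s: 15.85
eef_pos: [0.4908, -0.3834, 0.0676]
eef_rot: [0.349, -0.349, 0.615, -0.615]
wrist_force: [-0.4, 0.4, -3.0]
opening: 0.662
```

```bash
python3 -m pendant '[0,0,-0.0015,0,0,0,0.03, 0,0,0,0,0,0,0.03]'; python3 -m pendant '[0,0,-0.001,0,0,0,0.03, 0,0,0,0,0,0,0.03]'
```

```text
time_s: 16.1
eef_pos: [0.4908, -0.3834, 0.0661]
eef_rot: [0.349, -0.349, 0.615, -0.615]
wrist_force: [0.2, -1.0, -3.6]
opening: 0.661
time_s: 16.35
eef_pos: [0.4908, -0.3834, 0.0652]
eef_rot: [-0.349, 0.349, -0.615, 0.615]
wrist_force: [0.4, -0.7, -3.0]
opening: 0.664
```

```bash
python3 -m pendant '[0,0,-0.001,0,0,0,0.03, 0,0,0,0,0,0,0.03]'; python3 -m pendant '[0,0,-0.001,0,0,0,0.03, 0,0,0,0,0,0,0.03]'
```

```text
time_s: 16.6
eef_pos: [0.491, -0.3835, 0.0644]
eef_rot: [-0.349, 0.349, -0.615, 0.615]
wrist_force: [0.2, 0.3, -2.6]
opening: 0.666
time_s: 16.85
eef_pos: [0.4913, -0.3839, 0.0643]
eef_rot: [-0.349, 0.349, -0.614, 0.615]
wrist_force: [-2.0, 2.0, 4.5]
opening: 0.663
```

```bash
python3 -m pendant '[0,0,0,0,0,0,0.065, 0,0,0,0,0,0,0.08, 0,0,0,0,0,0,0.085, 0,0,0,0,0,0,0.085]'; python3 look.py w13
```

```text
time_s: 17.35
eef_pos: [0.4909, -0.3834, 0.0632]
eef_rot: [-0.349, 0.349, -0.615, 0.615]
wrist_force: [-0.1, 0.2, 0.0]
opening: 0.998
[ 0.4909 -0.3834  0.0632] [-0.8536  0.4752  1.5939  0.0004  1.0724 -0.3153] 0.9983750826140552 [-0.0764  0.2402  0.0035]
[[-0.5129  0.0004  0.8585]
 [-0.8585  0.0001 -0.5129]
 [-0.0003 -1.      0.0002]]
```

View pics/w13.png

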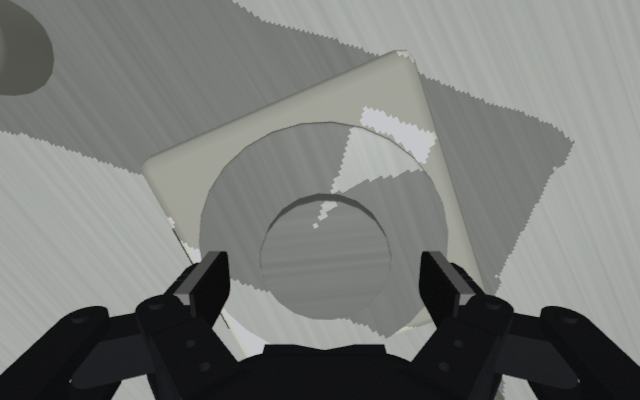

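```bash
python3 -m pendant '[0,0,0.015,0,0,0,0.085, 0,0,0.03,0,0,0,0.085, 0,0,0.045,0,0,0,0.085, 0,0,0.05,0,0,0,0.085, 0,0,0.05,0,0,0,0.085, 0,0,0.04,0,0,0,0.085, 0,0,0,0,0,0,0.06]'; python3 look.py w14
```

```text
time_s: 18.27
eef_pos: [0.4923, -0.385, 0.2995]
eef_rot: [-0.35, 0.348, -0.612, 0.618]
wrist_force: [0.6, 1.4, -0.0]
opening: 0.807
[ 0.4923 -0.385   0.2995] [-0.8535  0.2378  1.4022  0.0004  1.4916 -0.315 ] 0.8071492803752052 [ 0.6402  1.3901 -0.0483]
[[-0.5128  0.0069  0.8585]
 [-0.8585 -0.0073 -0.5128]
 [ 0.0028 -0.9999  0.0097]]
```

View pics/w14.png

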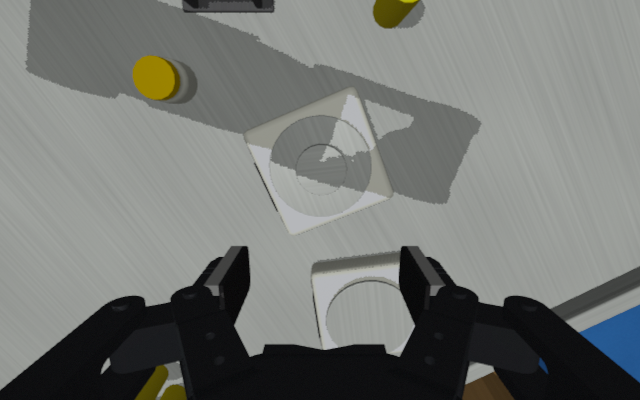

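```bash
python3 -m pendant '[0.0088,0.0354,0.0048,0,0,9,0.06, 0.0088,0.0354,0.0048,0,0,9,0.06, 0.0088,0.0354,0.0048,0,0,9,0.06, 0.0088,0.0354,0.0048,0,0,9,0.06, 0.0088,0.0354,0.0048,0,0,9,0.06, 0.0088,0.0354,0.0048,0,0,9,0.06, 0.0088,0.0354,0.0048,0,0,9,0.06, 0.0088,0.0354,0.0048,0,0,9,0.06, 0.0088,0.0354,0.0048,0,0,9,0.06, 0.0088,0.0354,0.0048,0,0,9,0.06]'; python3 -m pendant '[0,0,0,7.09,-4.23,0,0.06, 0,0,0,7.09,-4.23,0,0.06, 0,0,0,7.09,-4.23,0,0.06, 0,0,0,7.09,-4.23,0,0.06, 0,0,0,0,0,0,0.06]';  python3 look.py w15
```

```text
time_s: 19.58
eef_pos: [0.5783, -0.0281, 0.34]
eef_rot: [0.682, -0.682, 0.187, -0.185]
wrist_force: [0.3, -0.5, -0.5]
opening: 0.705
time_s: 20.2
eef_pos: [0.5774, -0.0307, 0.3386]
eef_rot: [0.847, -0.459, 0.13, -0.234]
wrist_force: [-1.1, -1.3, 0.8]
opening: 0.702
[ 0.5774 -0.0307  0.3386] [-0.5812  0.0159  1.673   0.5771  1.4981 -1.6647] 0.7023860052566673 [-1.1439 -1.3151  0.7705]
[[ 0.8566  0.2768  0.4354]
 [-0.5159  0.4692  0.7167]
 [-0.0059 -0.8386  0.5447]]
```

View pics/w15.png

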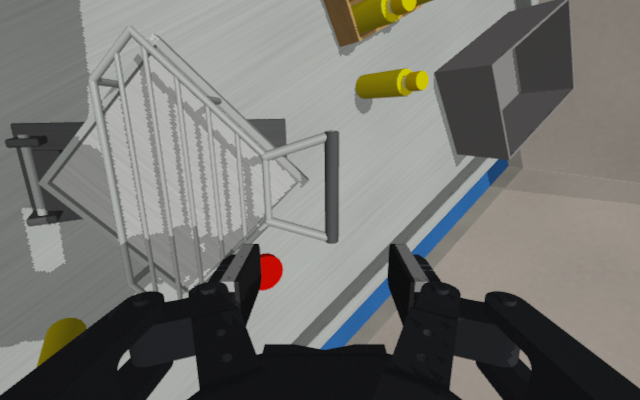

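```bash
python3 -m pendant '[0.0045,0.008,-0.006,0,0,0,0.05, 0.0065,0.010,-0.018,0,0,0,0.05, 0.0065,0.010,-0.018,0,0,0,0.05, 0.0065,0.010,-0.018,0,0,0,0.05, 0.0065,0.010,-0.018,0,0,0,0.05, 0.0065,0.010,-0.018,0,0,0,0.05, 0.004,0.0076,-0.0124,0,0,0,0.05, 0,0,0,0,0,0,0.05, 0,0,0,0,0,0,0.05]';  python3 look.py w16
```

```text
time_s: 21.38
eef_pos: [0.6203, 0.0363, 0.2336]
eef_rot: [0.847, -0.46, 0.126, -0.234]
wrist_force: [0.3, -0.2, -0.3]
opening: 0.592
[0.6203 0.0363 0.2336] [-0.4283  0.1596  1.7357  0.61    1.2406 -1.6634] 0.5915571562900529 [ 0.2823 -0.238  -0.2506]
[[ 0.8589  0.2797  0.429 ]
 [-0.5121  0.468   0.7202]
 [ 0.0006 -0.8383  0.5452]]
```

View pics/w16.png

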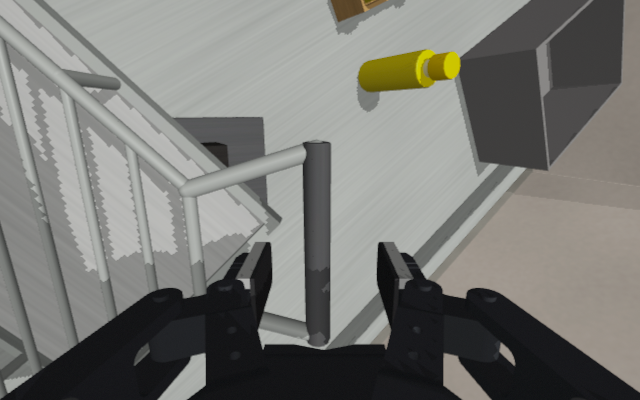

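```bash
python3 -m pendant '[-0.0015,-0.0015,-0.0033,0,0,0,0.03, 0,0,0,0,0,0,0, 0,0,0,0,0,0,0, 0,0,0,0,0,0,0]'; python3 -m pendant '[0.0016,0.0028,-0.004,-0.86,0.51,0,0, 0.0047,0.0079,-0.0123,-2.58,1.53,0,0, 0.0044,0.0074,-0.0128,-2.58,1.53,0,0, 0.004,0.0068,-0.0132,-2.58,1.53,0,0, 0.0037,0.0062,-0.0136,-2.58,1.53,0,0]'
```

```text
time_s: 21.92
eef_pos: [0.6188, 0.035, 0.2305]
eef_rot: [0.848, -0.459, 0.126, -0.234]
wrist_force: [1.0, 2.8, 4.5]
opening: 0.112
time_s: 22.55
eef_pos: [0.6374, 0.0662, 0.1741]
eef_rot: [0.79, -0.553, 0.152, -0.218]
wrist_force: [-0.9, 2.1, 3.9]
opening: 0.115
```

```bash
python3 -m pendant '[0.0033,0.0056,-0.014,-2.58,1.53,0,0, 0.0029,0.0049,-0.0143,-2.58,1.53,0,0, 0.0025,0.0043,-0.0146,-2.58,1.53,0,0, 0.0021,0.0036,-0.0148,-2.58,1.53,0,0, 0.0017,0.0029,-0.015,-2.58,1.53,0,0, 0.0013,0.0023,-0.0152,-2.58,1.53,0,0]';python3 -m pendant '[0.0007,0.0011,-0.006,-1.72,1.02,0,0, 0,0,-0.004,0,0,0,0, 0,0,0,0,0,0,0]'
```

```text
time_s: 23.3
eef_pos: [0.6513, 0.0897, 0.0858]
eef_rot: [0.693, -0.67, 0.184, -0.192]
wrist_force: [0.4, 2.5, 1.2]
opening: 0.11
time_s: 23.68
eef_pos: [0.6517, 0.0903, 0.0796]
eef_rot: [-0.682, 0.682, -0.187, 0.189]
wrist_force: [-10.8, 1.3, 22.2]
opening: 0.111
```

```bash
python3 -m pendant '[0,0,0,0,0,0,0, 0,0,0,0,0,0,0.04, 0,0,0,0,0,0,0.045, 0,0,0.01,0,0,0,0.045, 0,0,0.02,0,0,0,0.045, 0,0,0.03,0,0,0,0.045, 0,0,0.04,0,0,0,0.045, -0.01,-0.02,0.05,0,0,0,0.045, -0.02,-0.03,0.05,0,0,0,0.06, -0.025,-0.03,0.04,0,0,0,0.06, 0,0,0,0,0,0,0.06]';python3 look.py w17; python3 - <<'E'
from h import *
save('side','s17',(200,110,440,310),3.3);save('top','t17',(150,100,450,290),2.6)
E
```

```text
time_s: 25.05
eef_pos: [0.5973, 0.0083, 0.3226]
eef_rot: [0.682, -0.681, 0.185, -0.193]
wrist_force: [1.6, -0.5, -0.8]
opening: 0.704
[0.5973 0.0083 0.3226] [-0.1845  0.1626  1.445  -0.0002  1.5225 -1.2147] 0.7039491945846356 [ 1.5552 -0.4747 -0.8434]
[[ 0.8573  0.0113  0.5146]
 [-0.5146 -0.0023  0.8574]
 [ 0.0109 -0.9999  0.0038]]
```

View pics/w17.png

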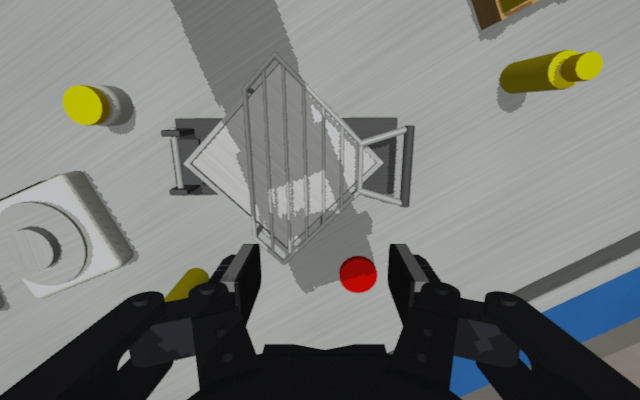

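View pics/s17.png

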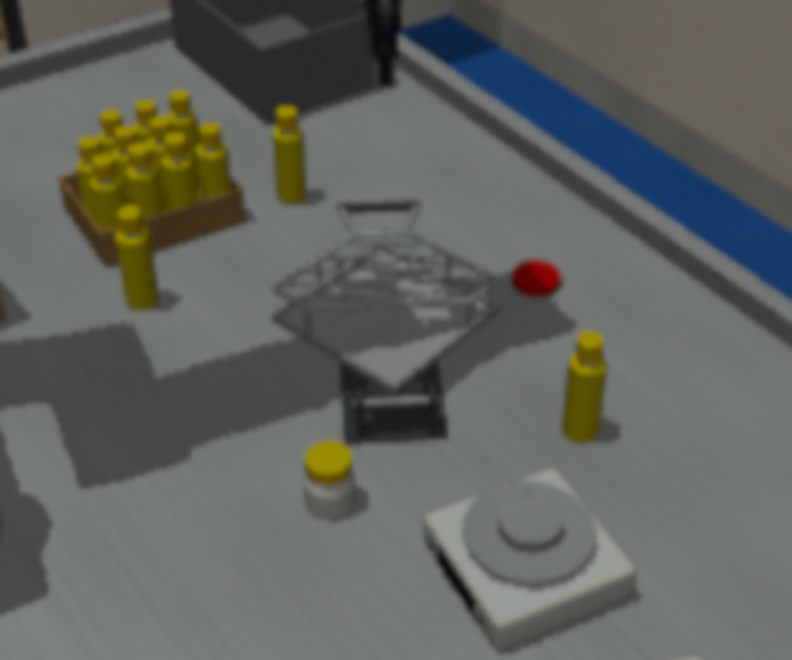

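View pics/t17.png

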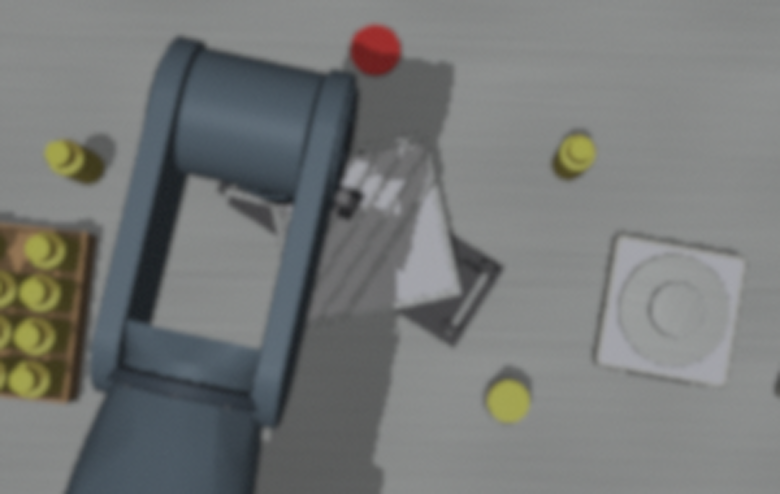

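```bash
python3 - <<'E'
from h import *
a=cv2.cvtColor(np.load('pics/side0.npy'),cv2.COLOR_RGB2GRAY);b=cv2.cvtColor(np.load('pics/s17.npy'),cv2.COLOR_RGB2GRAY)
for nm,(l,t,r,bb) in dict(handle=(298,166,330,182),hinge=(300,222,338,246),bA=(232,166,254,208),bB=(279,138,297,176),bC=(366,206,388,246),tub=(288,242,312,270)).items():
    m=cv2.matchTemplate(b[t-8:bb+8,l-8:r+8],a[t:bb,l:r],cv2.TM_CCOEFF_NORMED);_,v,_,p=cv2.minMaxLoc(m)
    print(nm,p[0]-8,p[1]-8,round(v,3))
from fit import H
c=cam('side');p=[.4982,-.1558,1.0345]
for g in(0,.02,.05):print(g,proj(c,H(p,g,(.29,0,.045))))
import pickle
c=cam('wrist',pickle.load(open('pics/w17.pose','rb')))
for g in(-.02,0,.02,.05):print(g,proj(c,H(p,g,(.29,0.048,.045))),proj(c,H(p,g,(.29,-.048,.045))))
# weight/pan in top
c=cam('top');print(ray(c,150+678/2.6,100+308/2.6,.074),ray(c,150+674/2.6,100+309/2.6,.06))
E
```

```text
handle 0 0 0.997
hinge 0 0 0.984
bA 0 0 0.999
bB 0 0 1.0
bC 0 0 0.896
tub 0 0 0.999
0 [314.4284 172.2475]
0.02 [314.4271 171.1599]
0.05 [314.4286 169.557 ]
-0.02 [409.4358 124.718 ] [404.0615 203.9739]
0 [410.0165 124.9674] [404.5265 205.3323]
0.02 [410.508  125.2243] [404.9052 206.726 ]
0.05 [411.0681 125.6238] [405.3031 208.8843]
[ 0.4919 -0.3828  0.074 ] [ 0.4909 -0.3812  0.06  ]
```

```bash
python3 -c "
from bench import ctrl
print(ctrl.hand_in())"
```

```text
the job is handed in; nothing more can be done
None
```

I handed the job in at about 25 s of the 72 s allowed; no verdict was reported.

**What I did:**
- I gripped the bar handle and tipped the tray to about 0.57 rad, and the weight slid into the open corner.
- I gripped the weight square to the tray floor and lifted it about 90 mm.
- I lowered it onto the left-hand scale in about 1 mm steps until the wrist force changed by about 7 N, then let go.
- I took the handle again, lowered the tray to its stop and moved the arm clear.

**Last checks before handing in:**
- **Weight:** it lies flat on the pan, about 2 mm from the pan's centre in the top view. Earlier measurements of the pan centre in the different pictures differed by 3 to 4 mm.
- **Tray:** the handle is at the same pixel as before the tipping, so the tray is within about 0.02 rad of level.
- **Bottles and tub:** none of them had moved by as much as a pixel in the side view. One bottle (at the right in the side view) matched less well, with a score of 0.90, but still showed no shift.
- **Robot:** the gripper was open and touching nothing.

No check failed.

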